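# Open the safety-capped cleaner bottle at the finds bench

## Robot

A 6-joint arm with a two-finger parallel gripper is mounted at the origin on the work surface. World frame = base frame: x ahead of the robot, y to its left, z up, the work surface at z = 0. Lengths are in m, angles in rad, forces in N, time in s.
With the tool pointing down it reaches from about 0.375 to 0.975 m from the base axis. Payload 3.8 kg.
Tool frame: the origin (TCP) lies on the centre line of the jaws, within the pads' length; the fingertips stand 17 mm ahead of it and the grasp point (between the pads) lies 2 mm behind it; z points along the fingers, y is the line along which they close (so a half turn about z gives the same grasp; the last joint's range is limited). The gripper opens to 85 mm and grips with 20 to 120 N. Pads are 22 mm wide; open, the fingers measure 114 mm over their backs; the gripper's body (76 mm by 85 mm) begins 54 mm behind the grasp point. The pads swing forward as they close: fully open they stand 13 mm farther back than shut.
Start: joints at [1.176, 0.264, 1.604, -0, 1.274, -0.037], TCP at [0.236, 0.632, 0.248] pointing down, gripper open.
Joint ranges: [-2.63, 2.63], [-0.94, 2.18], [0.31, 2.57], [-1.31, 4.45], [0, 2.66], [-2.55, 2.55]. Speed limits (rad/s): [2.57, 2.57, 3.14, 3.14, 3.14, 3.14].

## Interface

Orientations are given as a rotation vector (axis times angle).
In Python, from station import bot gives the robot as it stands. The module is installed in compiled form; this text tells all that it offers.
- The arm moves only by the shell command python3 -m crank 'ROWS' [FORCE]. ROWS is JSON, a list of rows, each a list of 7 numbers: the shift along the tool's x, y, z in cm, then the turn, a rotation vector about the tool's x, y, z in degrees, then the closure, from -1 (fully open) to 1 (shut). In form: [[dx, dy, dz, wx, wy, wz, claw], ...]. A call has 1 to 5 rows; each row is the pose to reach, as a shift and turn from the pose commanded when the call began, along the tool's axes at that moment; what a row does not reach only later rows make up. A row lasts 1/10 s, in which the tool goes at most 50 mm and 8.59 degrees, less where a joint would pass 70% of its speed; a pose out of reach is approached as far as the arm can. A call with a gripper value outside its range is refused whole. The fingers move at their own pace and stop on an object; FORCE is the grip in N (left out, the last holds). Time passes only in rows, so rows that repeat a pose let the fingers close. It gives the time, the measured TCP pose, the force, the opening and the grip force at its end, in the units of the state.
- bot.read_state(): the state, without advancing time (a new reading comes with each control period).
- bot.snapshot(name): name is "scene" or "top"; returns (picture, depth): 480x640x3 uint8, red, green, blue; 480x640 float32, m along the optical axis (not along the pixel's ray), 0 where there is no reading.
- bot.camera_info(name): a dict with "fx", "fy", "cx", "cy" (pixels), "extrinsics" (4x4, takes a point from camera to world coordinates). Camera axes: x right, y up, looking along -z (the intrinsics and any distortion apply to the point x, -y, -z); pixel columns grow to the right and rows downward; lengths in m; the calibration is good to about 2 mm. A picture is of the moment at which its call begins. camera_info takes no time and is no camera call.
- bot.job_done(): hands the job in; it is judged then, once.
The state is a dict: "clock": time; "joint_positions": joint angles; "joint_velocities": joint speeds; "tau": joint torques, N m; "eef_pos": TCP position; "ee_rot": TCP orientation; "ft_force": force on the tool from outside, world axes, zero at the start; "ft_torque": the same for the moment, N m; "gripper_width": opening from 0.0 (shut) to 1.0 (fully open); "finger_force": force on a finger pad.
Only numpy, scipy, OpenCV 4.12 (cv2) and the standard library are available. Lean on these libraries where they do the work, as an engineer would, in place of code of your own. Each camera call takes 0.05 s, during which the arm holds its last target. There are 200 camera calls.

## Task

Pull the drawer of the grey cabinet out to its stop, then open the square bottle standing in it: press its safety cap down, keep it pressed while twisting it counter-clockwise (seen from above) until it comes free, and lift it off. Finish still holding the cap in the gripper, upright and at rest, straight above the bottle and about 7 cm higher than it sat; the bottle stays standing in its compartment, the drawer stays out, and the jar, the iron and the tin are left alone.

Things in the scene. Friction and masses are not known exactly. Their poses are not given: they have to be found in the camera images.
- drawer (a joint): how far the only drawer of the grey steel cabinet is pulled out, in m: 0 shut, 0.175 at its stop; it slides level, straight out of the cabinet's front, with about 3 N of friction and stays where it is left. The cabinet stands fixed on the table, 260 mm deep by 300 wide by 160 high
- drawer_handle (a point): middle of the drawer's steel bar handle: a level round bar 10 mm thick, 110 mm long, parallel to the drawer front and 42 mm out from its face, 131 mm above the table, 29 mm below the cabinet's top; moves with the drawer; axes are the cabinet's: x points into the cabinet (the drawer pulls out along -x), y along the bar, z up
- drawer_floor (a point): point on the drawer's inner floor (19 mm above the table) midway between its two compartments, whose centres lie 60 mm to either side along y (axes as the cabinet's); each is 73 mm square inside, walls 30 mm high; drawer at its stop: their centres are 95 mm in front of the cabinet; the drawer front, 134 mm high above this floor, has its inner face 80 mm before their centres
- bottle_center (a point): centre of the body of the white plastic bottle, 70 mm square and 60 mm high (point 30 mm above its underside), 0.35 kg, loose in one of the two compartments (either one), which keeps it from turning; a sloped shoulder ends 66 mm and the locked cap begins 78 mm above the underside; axes as the cabinet's
- cap_center (a point): centre, half-way up, of the black ribbed safety cap on the bottle: twelve-sided, 50 mm across flats, 34 mm high, 35 g; two flats face along its x, two along its y. Seated and locked at the start, its x is parallel to the bottle's, this point is 65 mm above bottle_center, and it can neither be lifted nor turned more than some degrees; see bottle_neck for how it opens
- jar_center (a point): bystander: centre of a round amber jar with a metal lid, 66 mm across and 62 mm high, standing in the other compartment
- iron_center (a point): bystander: old flat iron of dark steel on the table to one side of the open drawer's path (either side), about 135 by 62 mm and 85 mm high with its handle; the point lies 30 mm above its underside
- tin_center (a point): bystander: round metal tin on the table on the other side of the drawer's path, 72 mm across and 70 mm high; the point lies half-way up
- bottle_neck (a point): point on the bottle's axis 95 mm above its underside, where cap_center sits when locked. To open: press the cap straight down 5 to 7 mm (spring: 5 N at first, about 13 N there; bottom at 8 mm), keep it down and turn it counter-clockwise seen from above by about 65 degrees (55 to 75; a stop at about 80); it is then free to lift straight up

How it is judged:
On the way, in this order (a step that is already met when the one before it is completed fails the run):
1. the drawer is out at its stop (value of joint drawer above 0.163 m), for 0.1 s.
2. the cap is pressed down on the bottle by more than 3 mm with the drawer out (z of cap_center in the frame of bottle_center below 0.062 m and value of joint drawer above 0.16 m), for 0.05 s.
3. the cap, still on the neck, is twisted out of its lock (angle between the x axis of cap_center and the x axis of bottle_center, either way round above 0.7 rad and z of cap_center in the frame of bottle_center below 0.072 m), for 0.02 s.
At the end, for the whole second after the job is handed in: the gripper holds the cap at rest (under 30 mm/s) and upright (within 0.3 rad), touching nothing else, straight above the bottle (within 30 mm sideways) and 45 to 150 mm higher than it sat; the bottle stands upright in its compartment and the drawer is within 15 mm of its stop (value of joint drawer above 0.16 m and z of cap_center in the frame of bottle_center between 0.11 and 0.215 m and horizontal distance between cap_center and bottle_center below 0.03 m and angle between cap_center's own z axis and vertical below 0.3 rad and linear speed of cap below 0.03 m/s and contact force between cap and the fingers above 1 N and contact force between cap and bottle below 0.05 N and z of bottle_center in the frame of drawer_floor below 0.036 m and angle between bottle_center's own z axis and vertical below 0.1 rad); the arm keeps its last pose, push and grip.
It fails at once if the bottle is lifted out of its compartment (z of bottle_center in the frame of drawer_floor above 0.05 m).
It fails at once if the jar is tipped or lifted (angle between jar_center's own z axis and vertical above 0.3 rad or z of jar_center in the frame of drawer_floor above 0.05 m).
It fails at once if the iron or the tin is pushed more than 3 cm (distance of any of iron_center, tin_center from where it was at the start of the episode above 0.03 m).
It also fails if it takes over 48 s, if anything falls off the work surface, if the arm or the gripper's body presses on something with over 40 N, if the wrist force passes 120 N, or if a joint passes its speed limit or range.

## Working session

There is one attempt and no reset: what is moved stays moved. The work goes in short steps, Python scripts to look and compute and a shell command to move; the robot and the scene stay as the last step left them, time stands still between calls to the robot, and variables do not carry over. Pictures are saved under pics/ and viewed, at most 10 in all, crops included, and the job is handed in when it is done.

```bash
mkdir -p pics
cat > h.py <<'E'
import numpy as np, cv2
from scipy.spatial.transform import Rotation as R
from station import bot
def snap(cam,name,crop=None,scale=1):
    p,d=bot.snapshot(cam); np.save('d_%s.npy'%cam,d)
    q=p[...,::-1]
    if crop: x0,y0,x1,y1=crop; q=q[y0:y1,x0:x1]
    cv2.imwrite('pics/%s.png'%name,cv2.resize(q,None,fx=scale,fy=scale)); return p,d
def pix(cam,u,v,d,z=None):
    c=bot.camera_info(cam); E=np.array(c['extrinsics'])
    r=np.array([(u-c['cx'])/c['fx'],-(v-c['cy'])/c['fy'],-1.])
    if z is not None:
        w=E[:3,:3]@r; return E[:3,3]+w*(z-E[2,3])/w[2]
    k=d[int(v)-1:int(v)+2,int(u)-1:int(u)+2]; k=np.median(k[k>0])
    return E[:3,:3]@(r*k)+E[:3,3]
def rel(p,rot=None):
    s=bot.read_state(); M=R.from_rotvec(s['ee_rot'])
    return M.inv().apply(np.array(p)-s['eef_pos'])*100
E
python3 - <<'E'
from h import *
snap('top','top0');snap('scene','scene0')
s=bot.read_state();print(s['clock'],s['eef_pos'],R.from_rotvec(s['ee_rot']).as_matrix().round(3))
for c in('top','scene'):print({k:np.round(v,3).tolist() for k,v in bot.camera_info(c).items()})
E
```

```text
0.1 [0.23615572 0.63166065 0.24705942] [[-0.937  0.35  -0.001]
 [ 0.35   0.937 -0.002]
 [ 0.    -0.002 -1.   ]]
{'fx': 489.438, 'fy': 489.438, 'cx': 315.556, 'cy': 237.713, 'extrinsics': [[0.012, 0.995, -0.095, 0.546], [-1.0, 0.011, -0.007, 0.001], [-0.006, 0.095, 0.995, 0.945], [0.0, 0.0, 0.0, 1.0]]}
{'fx': 613.29, 'fy': 613.29, 'cx': 312.816, 'cy': 245.853, 'extrinsics': [[-0.429, -0.703, 0.568, 1.289], [0.903, -0.324, 0.281, 0.336], [-0.014, 0.633, 0.774, 0.981], [0.0, 0.0, 0.0, 1.0]]}
```

View pics/top0.png

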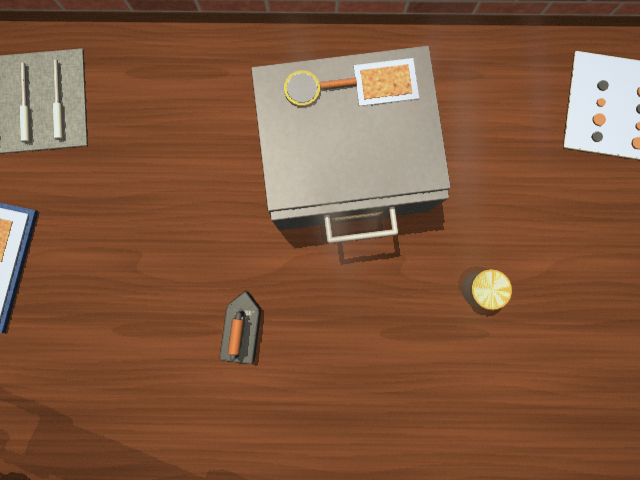

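View pics/scene0.png

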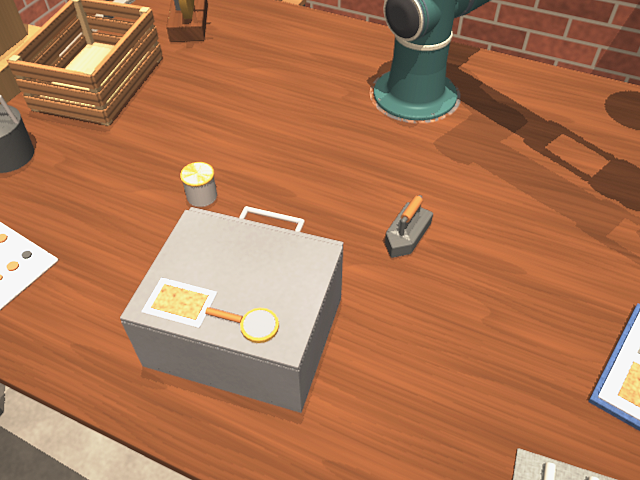

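Top view: cabinet top has corners (253,68), (429,47), (448,190) and (271,212). The handle bar runs from about (330,240) to (396,235), the iron is at (241,330) and the tin at (491,290). The scene view shows the same things, with the drawer shut.

```bash
python3 - <<'E'
from h import *
d=np.load('d_top.npy')
P=[pix('top',u,v,d,0.16) for u,v in((253,68),(429,47),(448,190),(271,212))]
for p in P:print(p.round(3))
a,b=pix('top',330,240,d,.133),pix('top',396,235,d,.133); print('bar',a,b,np.linalg.norm(a-b))
x=(P[0]-P[3])+(P[1]-P[2]);x/=np.linalg.norm(x);l=P[3]-P[2];print('yaw',np.degrees(np.arctan2(x[1],x[0])),np.degrees(np.arctan2(-l[0],l[1])),'bar yaw',np.degrees(np.arctan2(-(a-b)[0],(a-b)[1])))
C=sum(P)/4; print('C',C,'front mid',(P[2]+P[3])/2, 'handle pred',C-x*(.13+.042))
print('iron',pix('top',241,330,d),'tin',pix('top',491,290,d))
s=bot.read_state(); print(s['gripper_width'],rel((a+b)/2*[1,1,0]+[0,0,.131]))
E
ls .; python3 -m crank --help | head
```

```text
[0.904 0.114 0.16 ]
[ 0.943 -0.179  0.16 ]
[ 0.701 -0.208  0.16 ]
[0.662 0.079 0.16 ]
bar [ 0.61974484 -0.01728591  0.133     ] [ 0.62932372 -0.12716085  0.133     ] 0.11029169141045864
yaw 7.441963110390835 7.768162530286313 bar yaw 4.9824406960086485
C [ 0.80243269 -0.04830567  0.16      ] front mid [ 0.68136598 -0.06411966  0.16      ] handle pred [ 0.63188152 -0.07058343  0.16      ]
iron [0.46495776 0.13569047 0.07890645] tin [ 0.53955591 -0.30513678  0.06979403]
0.9969403234327291 [-61.03027155 -52.30470476  11.71016673]
d_scene.npy
d_top.npy
h.py
picsinvalid input: not JSON, or not a number
```

```bash
cat >> h.py <<'E'
def tgt(p,yaw):
    "row to bring TCP to p, pointing down, tool y at yaw deg"
    s=bot.read_state(); M=R.from_rotvec(s['ee_rot'])
    y=np.radians(yaw); Y=np.array([np.cos(y),np.sin(y),0]);Z=np.array([0,0,-1.]);X=np.cross(Y,Z)
    T=R.from_matrix(np.c_[X,Y,Z])
    print('row',rel(p).round(2),(M.inv()*T).as_rotvec(degrees=True).round(1),'| t',round(s['clock'],2),'pos',np.round(s['eef_pos'],4),'F',np.round(s['ft_force'],1),'w',round(s['gripper_width'],3),'q6',round(s['joint_positions'][5],2))
E
python3 -m crank '[[-61,-52.3,0,0,0,62,0.4],[-61,-52.3,0,0,0,62,0.4],[-61,-52.3,0,0,0,62,0.4],[-61,-52.3,0,0,0,62,0.4],[-61,-52.3,0,0,0,62,0.4]]' 40
python3 -c "
from h import *
tgt([.625,-.072,.247],7.6)"
```

```text
clock: 0.6
eef_pos: [0.3575, 0.4114, 0.2477]
ee_rot: [1.66, 2.667, -0.001]
ft_force: [0.6, 0.6, -0.3]
gripper_width: 0.299
finger_force: 0.0
row [-55.18   2.65   0.09] [-0.   0.  18.6] | t 0.6 pos [0.3575 0.4114 0.2477] F [ 0.6  0.6 -0.3] w 0.299 q6 0.35
```

```bash
python3 -m crank '[[-55.2,2.6,0,0,0,18.6,0.4],[-55.2,2.6,0,0,0,18.6,0.4],[-55.2,2.6,0,0,0,18.6,0.4],[-55.2,2.6,0,0,0,18.6,0.4],[-55.2,2.6,0,0,0,18.6,0.4]]' >/dev/null
python3 -c "
from h import *
tgt([.625,-.072,.247],7.6)"
```

```text
row [-28.27  10.75   0.1 ] [-0.  -0.   0.3] | t 1.1 pos [0.4795 0.1932 0.248 ] F [ 0.5  0.3 -0.8] w 0.302 q6 0.2
```

```bash
python3 -m crank '[[-28.3,10.7,0,0,0,0.3,0.4],[-28.3,10.7,0,0,0,0.3,0.4],[-28.3,10.7,0,0,0,0.3,0.4],[-28.3,10.7,0,0,0,0.3,0.4],[-28.3,10.7,0,0,0,0.3,0.4]]' >/dev/null
python3 - <<'E'
from h import *
d=np.load('d_top.npy')
Q=[]
for v in range(222,248):
    for u in range(318,408):
        if d[v,u]>0:
            c=pix('top',u,v,d) if 0 else None
            ci=None
            Q.append((u,v))
c=bot.camera_info('top');E=np.array(c['extrinsics']);Q=np.array(Q);k=d[Q[:,1],Q[:,0]]
W=np.c_[(Q[:,0]-c['cx'])/c['fx']*k,-(Q[:,1]-c['cy'])/c['fy']*k,-k]@E[:3,:3].T+E[:3,3]
m=(W[:,2]>.118)&(W[:,2]<.145); B=W[m]; L=B[B[:,0]<.645]
print(len(B),len(L),L[:,2].mean()); f=np.polyfit(L[:,1],L[:,0],1);print('bar yaw',-np.degrees(np.arctan(f[0])),L[:,1].min(),L[:,1].max(),'x mid',np.polyval(f,-.072),np.median(L,0))
tgt([.625,-.072,.247],7.6)
E
```

```text
557 515 0.1350091986044096
bar yaw 4.255750783128527 -0.12898786358273792 -0.008679975711775286 x mid 0.6299126035807281 [ 0.62876763 -0.06350914  0.1350989 ]
row [-4.88  1.93  0.08] [-0. -0.  0.] | t 1.6 pos [ 0.5994 -0.0262  0.2478] F [ 0.2  0.4 -0.3] w 0.297 q6 -0.22
```

```bash
python3 -m crank '[[-4.6,2.2,0,0,0,0,0.4],[-4.6,2.2,6,0,0,0,0.4],[-4.6,2.2,11.9,0,0,0,0.4],[-4.6,2.2,11.9,0,0,0,0.4]]'
python3 - <<'E'
from h import *
tgt([.628,-.070,.129],7.6)
snap('scene','grasp',(130,120,400,330),2.5)
E
```

```text
clock: 2.0
eef_pos: [0.6228, -0.0672, 0.1226]
ee_rot: [-2.065, -2.356, 0.009]
ft_force: [-0.2, 0.7, -0.8]
gripper_width: 0.301
finger_force: 0.0
row [-0.35  0.47 -0.64] [-0.6 -0.2 -0.1] | t 2.0 pos [ 0.6228 -0.0672  0.1226] F [-0.2  0.7 -0.8] w 0.301 q6 -0.28
```

View pics/grasp.png

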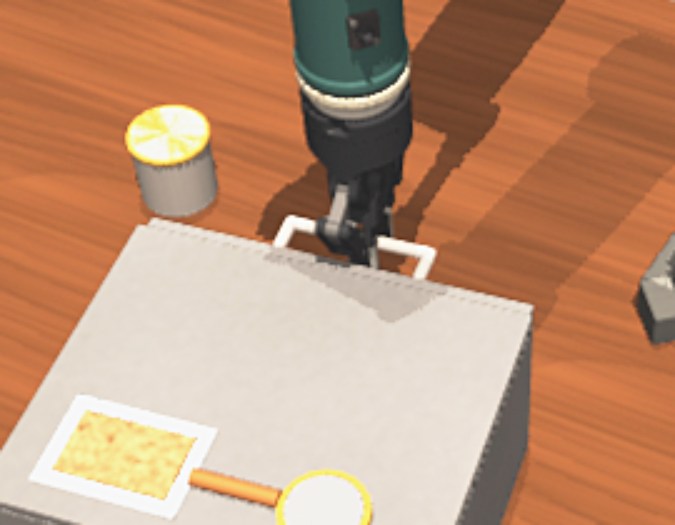

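The fingers straddle the bar, near (350,240) in the crop, with the drawer face clear behind them. I'll close the gripper.

```bash
python3 -m crank '[[0,0,0,0,0,0,1],[0,0,0,0,0,0,1],[0,0,0,0,0,0,1]]' 40
python3 -c "
from h import *
tgt([.625-.178*.991,-.070-.178*.132,.125],7.6)"
```

```text
clock: 2.35
eef_pos: [0.6262, -0.0667, 0.1279]
ee_rot: [-2.067, -2.364, 0.002]
ft_force: [3.3, -1.2, -18.1]
gripper_width: 0.095
finger_force: 38.6
row [ -0.29 -17.96   0.32] [-0.1 -0.   0. ] | t 2.35 pos [ 0.6262 -0.0667  0.1279] F [  3.3  -1.2 -18.1] w 0.095 q6 -0.28
```

```bash
python3 -m crank '[[0,-2,0,0,0,0,1],[0,-4.5,0,0,0,0,1],[0,-7,0,0,0,0,1],[0,-9.5,0,0,0,0,1],[0,-12,0,0,0,0,1]]' 30
python3 -c "
from h import *
tgt([.625-.178*.991,-.070-.178*.132,.125],7.6)"
```

```text
clock: 2.85
eef_pos: [0.507, -0.0831, 0.1286]
ee_rot: [2.067, 2.364, -0.0]
ft_force: [5.3, -2.7, -19.7]
gripper_width: 0.098
finger_force: 37.8
row [-0.25 -5.93  0.36] [0.  0.1 0.1] | t 2.85 pos [ 0.507  -0.0831  0.1286] F [  5.3  -2.7 -19.7] w 0.098 q6 -0.34
```

```bash
python3 -m crank '[[0,-2,0.1,0,0,0,1],[0,-4,0.1,0,0,0,1],[0,-5.3,0.1,0,0,0,1],[0,-6,0.1,0,0,0,1],[0,-6,0.1,0,0,0,1]]' 
python3 -c "
from h import *
tgt([.625-.178*.991,-.070-.178*.132,.125],7.6)"
```

```text
clock: 3.35
eef_pos: [0.4545, -0.0902, 0.1296]
ee_rot: [2.063, 2.353, 0.018]
ft_force: [22.3, 2.2, -30.1]
gripper_width: 0.099
finger_force: 36.2
row [-0.25 -0.63  0.45] [ 0.9  0.1 -0.1] | t 3.35 pos [ 0.4545 -0.0902  0.1296] F [ 22.3   2.2 -30.1] w 0.099 q6 -0.39
```

Force rises and the travel is about 0.173 m, so the drawer is at its stop. Next I'll release, rise and look.

```bash
python3 -m crank '[[0,0.5,0,0,0,0,0.4],[0,0.5,0,0,0,0,0.4],[0,0.5,0,0,0,0,0.4],[0,0.5,-5,0,0,0,0.4],[0,0.5,-10,0,0,0,0.4]]' 
python3 -m crank '[[0,0,-5,0,0,0,-1],[0,-4,-9,0,0,0,-1],[0,-8,-9,0,0,0,-1],[0,-8,-9,0,0,0,-1]]'
python3 - <<'E'
from h import *
tgt([.45,-.09,.3],7.6)
snap('top','top1',(180,80,500,320),2.5)
E
```

```text
clock: 3.85
eef_pos: [0.4519, -0.0898, 0.2287]
ee_rot: [-2.067, -2.362, 0.003]
ft_force: [1.6, -1.6, 0.1]
gripper_width: 0.298
finger_force: 0.0
clock: 4.25
eef_pos: [0.3718, -0.1012, 0.3219]
ee_rot: [2.067, 2.359, 0.002]
ft_force: [1.0, -0.4, 0.5]
gripper_width: 0.958
finger_force: 0.0
row [0.09 7.89 2.22] [ 0.2  0.2 -0.1] | t 4.25 pos [ 0.3718 -0.1012  0.3219] F [ 1.  -0.4  0.5] w 0.958 q6 -0.46
```

View pics/top1.png

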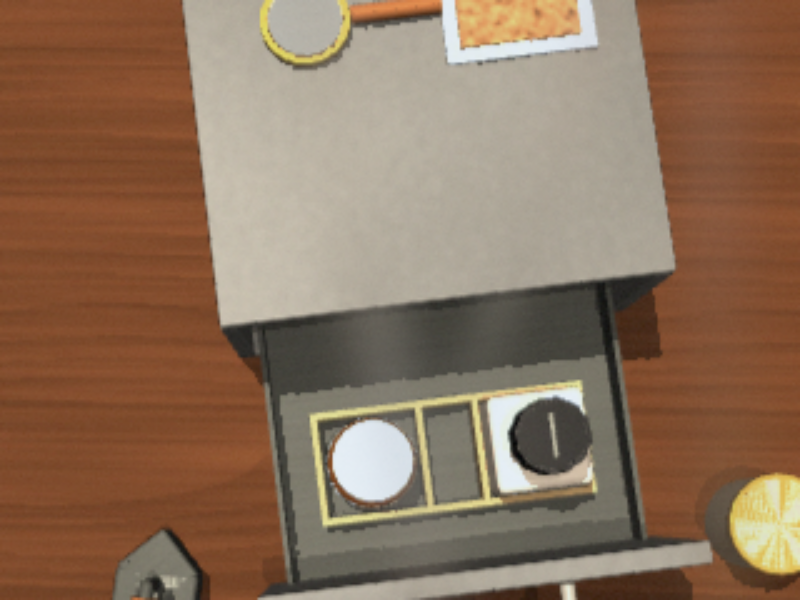

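The crop shows the drawer open. The bottle with its black cap is in the right compartment, with the cap-top centre near crop (552,436), full image (401,254). The jar is on the left at crop (372,461).

Run:
```python
from h import *
d=np.load('d_top.npy');c=bot.camera_info('top');E=np.array(c['extrinsics'])
v,u=np.mgrid[180:320,270:470];u=u.ravel();v=v.ravel();k=d[v,u]
W=np.c_[(u-c['cx'])/c['fx']*k,-(v-c['cy'])/c['fy']*k,-k]@E[:3,:3].T+E[:3,3]
p=pix('top',400.8,254.4,d,.131);print('pix',p)
m=(abs(W[:,2]-.131)<.006)&(np.hypot(*(W[:,:2]-p[:2]).T)<.04);C=W[m]
cc,r=cv2.minEnclosingCircle((C[:,:2]*1000).astype(np.float32));print('cap',m.sum(),C.mean(0),cc,r)
m=(abs(W[:,2]-.081)<.006)&(np.hypot(*(W[:,:2]-p[:2]).T)<.06);print('body',m.sum(),W[m].mean(0) if m.any() else '')
for a,b in((262,592),(300,577),(705,552),(268,440),(634,440)):print((a,b),pix('top',180+a/2.5,80+b/2.5,d).round(3))
tgt([*C.mean(0)[:2],.25],7)
```

```text
pix [ 0.59716843 -0.13532468  0.131     ]
cap 735 [ 0.59855479 -0.13484738  0.13103651] (598.7578125, -135.2117156982422) 25.824771881103516
body 660 [ 0.59524075 -0.12677895  0.0788397 ]
(262, 592) [0.484 0.065 0.   ]
(300, 577) [0.496 0.035 0.019]
(705, 552) [ 0.522 -0.229  0.153]
(268, 440) [0.6   0.062 0.001]
(634, 440) [ 0.603 -0.22   0.002]
row [-6.29 21.87  7.18] [0.3 0.1 0.5] | t 4.3 pos [ 0.3732 -0.1011  0.3207] F [ 0.2  0.2 -0.5] w 0.997 q6 -0.46
```

```bash
python3 -m crank '[[-6.3,21.8,7,0,0,0,-1],[-6.3,21.8,7,0,0,0,-1],[-6.3,21.8,7,0,0,0,-1],[-6.3,21.8,7,0,0,0,-1],[-6.3,21.8,7,0,0,0,-1]]' >/dev/null
python3 -m crank '[[0,0,0,0,0,0,-1],[0,0,0,0,0,0,-1]]' >/dev/null
python3 -c "
from h import *
tgt([.5985,-.135,.118],7.6)"
```

```text
row [-0.13  0.   12.81] [-0.2 -0.1  0.1] | t 5.0 pos [ 0.5988 -0.1339  0.2461] F [-0.3  0.  -0.6] w 0.998 q6 -0.39
```

```bash
python3 -m crank '[[-0.1,0,4,0,0,0,-1],[-0.1,0,8,0,0,0,-1],[-0.1,0,11,0,0,0,-1],[-0.1,0,12.6,0,0,0,-1],[-0.1,0,12.6,0,0,0,-1]]'
python3 - <<'E'
from h import *
snap('scene','cap0',(130,90,370,270),3)
tgt([.5985,-.135,.118],7.6)
E
```

```text
clock: 5.5
eef_pos: [0.5964, -0.1346, 0.1203]
ee_rot: [-2.066, -2.361, 0.003]
ft_force: [0.1, 0.5, 0.1]
gripper_width: 1.002
finger_force: 0.0
row [0.   0.05 0.44] [-0.1 -0.   0. ] | t 5.55 pos [ 0.5981 -0.1351  0.1224] F [-0.7  0.3 -0.1] w 1.003 q6 -0.4
```

View pics/cap0.png

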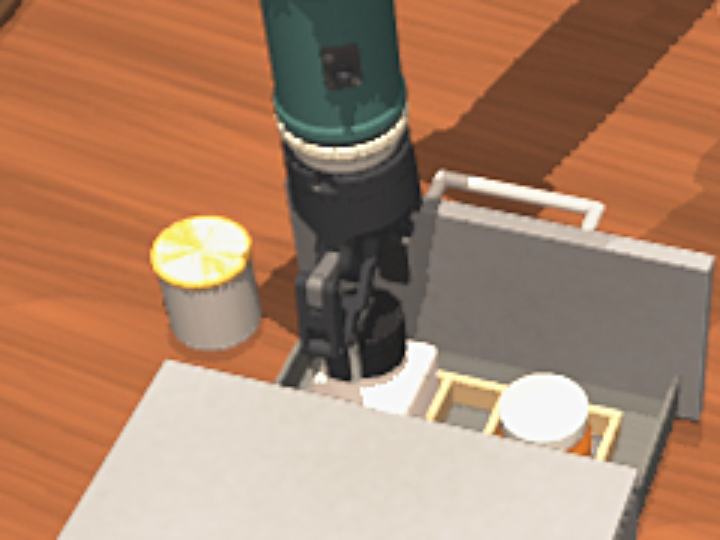

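The open fingers straddle the black cap (crop (380,320)) and are clear of the drawer front and the jar. I'll lower slightly and close.

```bash
python3 -m crank '[[0,0,0.3,0,0,0,-1],[0,0,0.3,0,0,0,1],[0,0,0.3,0,0,0,1],[0,0,0.3,0,0,0,1],[0,0,0.3,0,0,0,1]]' 70
python3 -m crank '[[0,0,0,0,0,0,1],[0,0,0,0,0,0,1]]'
```

```text
clock: 6.05
eef_pos: [0.5996, -0.1355, 0.1208]
ee_rot: [2.068, 2.363, 0.001]
ft_force: [-0.5, 0.2, 4.6]
gripper_width: 0.571
finger_force: 72.6
clock: 6.25
eef_pos: [0.5996, -0.1355, 0.1204]
ee_rot: [2.068, 2.363, 0.001]
ft_force: [0.5, 0.1, 5.0]
gripper_width: 0.57
finger_force: 72.6
```

```bash
python3 -m crank '[[0,0,0.3,0,0,0,1],[0,0,0.6,0,0,0,1],[0,0,0.6,0,0,0,1],[0,0,0.6,0,0,0,1]]'
```

```text
clock: 6.65
eef_pos: [0.5997, -0.1355, 0.1155]
ee_rot: [2.067, 2.363, 0.001]
ft_force: [-1.9, 1.2, 11.6]
gripper_width: 0.57
finger_force: 73.4
```

```bash
python3 -m crank '[[0,0,0.15,0,0,0,1],[0,0,0.15,0,0,-7,1],[0,0,0.15,0,0,-14,1],[0,0,0.15,0,0,-21,1],[0,0,0.15,0,0,-28,1]]'; python3 -c "
from h import *
tgt([.5995,-.1355,.114],7.6)"
```

```text
clock: 7.15
eef_pos: [0.6005, -0.1356, 0.1146]
ee_rot: [1.427, 2.795, 0.002]
ft_force: [-1.8, 0.5, 12.5]
gripper_width: 0.575
finger_force: 73.5
row [ 0.07 -0.08  0.06] [ 0.2  0.1 28.3] | t 7.15 pos [ 0.6005 -0.1356  0.1146] F [-1.8  0.5 12.5] w 0.575 q6 -0.89
```

```bash
python3 -m crank '[[0,0,0,0,0,-8,1],[0,0,0,0,0,-16,1],[0,0,0,0,0,-24,1],[0,0,0,0,0,-32,1],[0,0,0,0,0,-40,1]]'; python3 -c "
from h import *
tgt([.5995,-.1355,.114],7.6);print(bot.read_state()['ft_torque'])
snap('scene','cap1',(130,90,370,270),3)"
```

```text
clock: 7.65
eef_pos: [0.6002, -0.1357, 0.1145]
ee_rot: [0.384, 3.115, -0.001]
ft_force: [-3.5, 0.4, 12.6]
gripper_width: 0.567
finger_force: 73.5
row [0.07 0.01 0.05] [ 0.1  0.2 68.3] | t 7.65 pos [ 0.6002 -0.1357  0.1145] F [-3.5  0.4 12.6] w 0.567 q6 -1.59
[ 0.03616146  0.57456431 -0.08880129]
```

View pics/cap1.png

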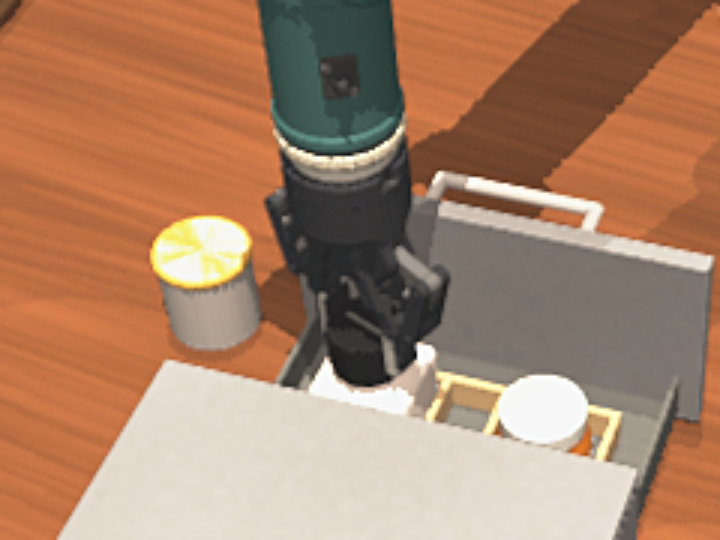

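The cap has turned with the gripper: its white mark now runs diagonally near crop (370,320). The bottle stands still. I'll lift slowly and watch the force.

```bash
python3 -m crank '[[0,0,-0.4,0,0,0,1],[0,0,-0.8,0,0,0,1],[0,0,-1.2,0,0,0,1],[0,0,-1.5,0,0,0,1]]'
```

```text
clock: 8.1
eef_pos: [0.5984, -0.1352, 0.1265]
ee_rot: [-0.393, -3.116, -0.0]
ft_force: [0.8, -0.8, -0.9]
gripper_width: 0.57
finger_force: 72.2
```

```bash
python3 -m crank '[[0,0,-1,0,0,0,1],[0,0,-2.5,0,0,0,1],[0,0,-4,0,0,0,1],[0,0,-5.5,0,0,0,1],[0,0,-6.4,0,0,0,1]]' >/dev/null
python3 -m crank '[[0,0,0,0,0,0,1],[0,0,0,0,0,0,1],[0,0,0,0,0,0,1]]'
python3 - <<'E'
from h import *
snap('scene','fin',(130,90,370,270),3)
E
```

```text
clock: 8.9
eef_pos: [0.5982, -0.1351, 0.1899]
ee_rot: [-0.393, -3.115, -0.0]
ft_force: [-0.1, 0.9, -1.2]
gripper_width: 0.571
finger_force: 72.2
```

View pics/fin.png

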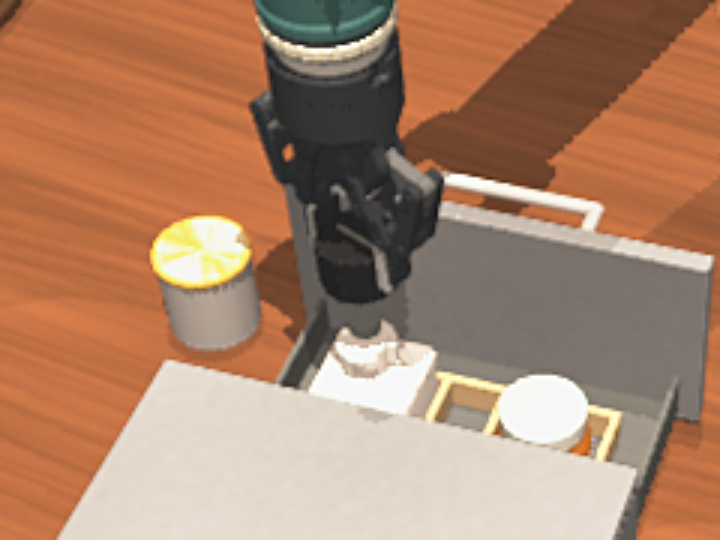

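The cap is held clear at crop (360,275), above the bottle's bare neck at (370,345). The bottle is still standing in its compartment and the drawer is out.

```bash
python3 -c "
from station import bot
print(bot.job_done())"
```

```text
the job is handed in; nothing more can be done
None
```

I handed the job in at about 9 s of the 48 s: drawer out at its stop, cap pressed, twisted free and held about 7 cm above the standing bottle, nothing else touched; no verdict came back.

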